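# Steady a rocking blocking press

### The arm

A 6-joint arm with a two-finger parallel gripper is mounted at the origin on the work surface. World frame = base frame: x ahead of the robot, y to its left, z up, the work surface at z = 0. Lengths are in m, angles in degrees, forces in N, time in s.
With the tool pointing down it reaches from about 0.4 to 0.825 m from the base axis. Payload 7 kg.
Tool frame: the origin (TCP) lies on the front face of the gripper's body, between the roots of the fingers; the fingertips stand 66 mm ahead of it and the grasp point (between the pads) lies 47 mm ahead of it; z points along the fingers, y is the line along which they close (so a half turn about z gives the same grasp; the last joint's range is limited). The gripper opens to 88 mm and grips with 3 to 60 N. Pads are 19 mm wide; open, the fingers measure 130 mm over their backs; the gripper's body (78 mm by 193 mm) begins 47 mm behind the grasp point.
Start: joints at [84.574, 20.546, 0.682, 0, -70.136, -16.507], TCP at [0.252, 0.626, 0.292] pointing down, gripper open.
Joint ranges: [-176.03, 176.03], [-82.01, 121.73], [-58.28, 71.71], [-173.87, 95.51], [-174.79, -0.11], [-173.66, 173.66]. Speed limits (degrees/s): [136.94, 136.94, 172.46, 180, 180, 180].

### API

Orientations are given as [roll, pitch, yaw] about the fixed x, y, z axes, in that order (R = Rz(yaw) Ry(pitch) Rx(roll)).
In Python, from plant import ctrl gives the robot as it stands.
- The arm moves only by the tool send_rows, never from a script. Its argument "deltas" is a list of rows, each a list of 2 entries, a list of its own where there are three numbers: the shift along the tool's x, y, z each as a share of 800 mm, from -1 to 1, then the turn about the tool's z as a share of 90 degrees, from -1 to 1. A call has exactly 5 rows; each row is the pose to reach, as a shift and turn from the pose commanded when the call began, along the tool's axes at that moment; what a row does not reach only later rows make up. A row lasts 1/12 s, in which the tool goes at most 41.7 mm and 7.16 degrees, less where a joint would pass 70% of its speed; a pose out of reach is approached as far as the arm can. A call with a number of a shift or a turn outside -1 to 1 is refused whole. A call with a gripper value outside its range is refused whole. "gripper" is the opening, from 0 (shut) to 1 (fully open), set as the call begins (left out, the last holds). The fingers move at their own pace and stop on an object; the grip force is fixed at half the most. Time passes only in rows, so rows that repeat a pose let the fingers close, or fill a call up. It gives the time, the measured TCP pose, the force, the opening and the grip force at its end, in the units of the state.
- ctrl.get_obs(): the state, without advancing time (a new reading comes with each control period).
- ctrl.snapshot(name): name is "scene" or "top"; returns a dict with "color" (480x640x3 uint8, red, green, blue), "vertical_fov" (degrees; the focal length in pixels is half the picture's height over the tangent of half this angle, whatever the lens; pixels are square), "cx", "cy" (the principal point, pixels), "rvec" (rotation vector, rad) and "tvec" (3), from world to camera coordinates, as OpenCV has them. Camera axes: x right, y down, z forward; pixel columns grow to the right and rows downward; lengths in m; the calibration is good to about 2 mm. A picture is of the moment at which its call begins. There is no depth.
- ctrl.close_job(): hands the job in; it is judged then, once.
Trained networks look in a picture, given as the dict that the camera call returned (one of the last four; its "shot" number tells which), for a name from the list of things; names that differ only in an ending like _2 or _b are one class to them, and where a whole thing is asked for, a point or a joint stands for the part that bears it (a point fixed in the world has none). Each returns a list of dicts, best first, with "conf" (0 to 1); they miss things now and then, are a little off and sometimes report something else, mostly with a low value. They report only what shows in the picture. A call takes as long as a camera call. They do not tell look-alikes from the thing itself.
- ctrl.boxes_of(picture, thing): "xy" ([column, row] as shares, 0 to 1, of the picture: columns of its width, rows of its height, amid what is visible of it).
- ctrl.cut_out(picture, thing): "pixels" (480x640 bool, what is visible of it) and "xy" ([column, row] as shares, 0 to 1, of the picture: columns of its width, rows of its height, amid what is visible of it).
The state is a dict: "clock": time; "joint_pos": joint angles; "qvel": joint speeds; "tau": joint torques, N m; "tool_pos": TCP position; "orientation": TCP orientation; "force": force on the tool from outside, world axes, zero at the start; "moment": the same for the moment, N m; "opening": finger opening in m; "gripper_force": force on a finger pad.
Only numpy, scipy, OpenCV 4.12 (cv2) and the standard library are available. Lean on these libraries where they do the work, as an engineer would, in place of code of your own. Each camera call takes 0.05 s, during which the arm holds its last target. There are 200 camera calls.

### The job

The little green foil-blocking press rocks because one of its two front feet does not reach its packing. Find by feel which one hangs, and screw with the red knobs on the front corners until the press no longer rocks and all four feet bear firmly and about evenly on their packing, neither hanging nor propped up; do not shift the press from its place, leave the book on its bed and the tape roll, jar and foil roll around it where they are, and let go.

Things in the scene. Friction and masses are not known exactly. Their poses are not given: they have to be found in the camera images.
- press: green foil-blocking press, 3 kg, base plate 240 (x) x 310 (y) x 20 mm, loose, on four rubber feet on plywood packing. Origin under the base's centre at foot-sole level, z up, -x its front (towards the robot at yaw 0). Plate top 50 mm above origin. Feet at x +-95, y +-125 mm. The plywood under one front foot, left or right, is 4 to 14 mm too thin, so that foot hangs in the air and the base rocks.
- bed (a point): top of the steel bed, 53 mm above and 15 mm behind the press's origin, axes as the press. Behind and over it stand the column (68 to 98 mm behind this point, |y| < 50 mm) and the head (27 mm in front to 68 mm behind, |y| < 45 mm, 85 to 120 mm above, foil roll and lever to 170 mm). The front corners are open above.
- knob_l (a joint): red round hand knob, 50 mm diameter, 30 mm tall, on the press's front-left corner (+y side), axis up. Rad, starts at 0, grows clockwise seen from above, range -5.5 to 7.0. Clockwise drives the foot under it down, 16 mm per turn (2.55 mm per rad); the knob itself keeps its height on the base. Stiff thread (0.08 N m) that stays where left, also when pressed on.
- knob_r (a joint): red round hand knob, 50 mm diameter, 30 mm tall, on the press's front-right corner (-y side), axis up. Rad, starts at 0, grows clockwise seen from above, range -5.5 to 7.0. Clockwise drives the foot under it down, 16 mm per turn (2.55 mm per rad); the knob itself keeps its height on the base. Stiff thread (0.08 N m) that stays where left, also when pressed on.
- knob_l_top (a point): centre of the flat top face of the front-left red knob; the knob reaches from here 30 mm down, and its lower rim is 12 mm above the base plate. Pushed down here with 12 N, a loose corner rocks (from about 7 N on) until its foot lands, a bearing corner gives under 1 mm. For an even load on all feet the foot must come down about 3.3 mm more than the difference in give between the two corners
- knob_r_top (a point): centre of the flat top face of the front-right red knob; the knob reaches from here 30 mm down, and its lower rim is 12 mm above the base plate. Pushed down here with 12 N, a loose corner rocks (from about 7 N on) until its foot lands, a bearing corner gives under 1 mm. For an even load on all feet the foot must come down about 3.3 mm more than the difference in give between the two corners
- foot_fl: rubber foot disc under the front-left corner, 44 mm diameter, 12 mm thick, origin at the centre of its sole; on the left knob's screw. Rubber gives about 15 N per mm.
- foot_fr: rubber foot disc under the front-right corner, 44 mm diameter, 12 mm thick, origin at the centre of its sole; on the right knob's screw. Rubber gives about 15 N per mm.
- foot_bl: rubber foot disc under the back-left corner, 44 mm diameter, 12 mm thick, origin at the centre of its sole; not adjustable. Rubber gives about 15 N per mm.
- foot_br: rubber foot disc under the back-right corner, 44 mm diameter, 12 mm thick, origin at the centre of its sole; not adjustable. Rubber gives about 15 N per mm.
- book: blue cloth-bound book 100 x 150 x 22 mm, 0.3 kg, loose on the press's bed under its head; origin under its centre
- tape: roll of paper tape, 72 mm diameter, 20 mm high, lying loose in front of the press, origin under its centre
- paste: white closed jar with blue cap, 66 mm diameter, 85 mm high, loose, left of the press, origin under its centre
- foil: upright brass-coloured foil roll, 44 mm diameter, 116 mm high, loose, right of the press, origin under its centre
Not all that is in view belongs to the job. Several things have the shape of the book; the one meant has the colours described above.

How it is judged (in metres and radians):
At the end, for the whole second after the job is handed in: the press stands still within 30 mm of its starting place and within 0.06 rad of upright, each of its four feet presses on its packing with more than 2 N (about 9 N is an even share), and the book still lies on its bed (contact force between each of foot_fl, foot_fr, foot_bl, foot_br and anything else above 2 N and linear speed of press below 0.01 m/s and distance of press from where it was at the start of the episode below 0.03 m and angle between press's own z axis and vertical below 0.06 rad and z of book in the frame of press above 0.045 m); the robot touches nothing.
It fails at once if the tape roll is pushed more than 30 mm from its place (distance of tape from where it was at the start of the episode above 0.03 m).
It fails at once if the jar is pushed more than 30 mm from its place (distance of paste from where it was at the start of the episode above 0.03 m).
It fails at once if the foil roll is pushed more than 30 mm from its place (distance of foil from where it was at the start of the episode above 0.03 m).
It fails at once if the book is pushed more than 40 mm from its place (distance of book from where it was at the start of the episode above 0.04 m).
It fails at once if the press is pushed more than 30 mm from its place (distance of press from where it was at the start of the episode above 0.03 m).
It also fails if it takes over 72 s, if anything falls off the work surface, if the arm or the gripper's body presses on something with over 40 N, if the wrist force passes 120 N, or if a joint passes its speed limit or range.

## Working session

There is one attempt and no reset: what is moved stays moved. The work goes in short steps, Python scripts to look and compute and a tool call to move; the robot and the scene stay as the last step left them, time stands still between calls to the robot, and variables do not carry over. Pictures are saved under pics/ and viewed, at most 10 in all, crops included, and the job is handed in when it is done.

Besides the shell and the picture viewer there is one more tool, called as name([rows], argument=value, ...), one row to a line, values as JSON. send_rows: Moves the arm, as the interface text tells. Shift numbers are shares of 800 mm and turn numbers shares of 90 degrees, none past 1 either way. Its arguments: {"type":"object","properties":{"deltas":{"type":"array","items":{"type":"array"}},"gripper":{"type":"number"}},"required":["deltas"]}

```bash
mkdir -p pics; ls
cat > h.py <<'E'
import numpy as np, cv2
from plant import ctrl
def cam(p):
    f=240/np.tan(np.radians(p["vertical_fov"])/2)
    K=np.array([[f,0,p["cx"]],[0,f,p["cy"]],[0,0,1.]])
    R=cv2.Rodrigues(np.array(p["rvec"],float))[0]; return K,R,np.array(p["tvec"],float).ravel()
def ray(p,u,v,z):
    K,R,t=cam(p); d=R.T@np.linalg.inv(K)@[u,v,1]; c=-R.T@t
    return c+d*(z-c[2])/d[2]
def proj(p,X):
    K,R,t=cam(p); return cv2.projectPoints(np.array(X,float).reshape(-1,3),cv2.Rodrigues(R)[0],t,K,None)[0].reshape(-1,2)
E
python3 - <<'E'
from h import *
o=ctrl.get_obs(); print({k:np.round(v,3) for k,v in o.items()})
for n in ("top","scene"):
    p=ctrl.snapshot(n); cv2.imwrite(f"pics/{n}0.png",p["color"][:,:,::-1])
    K,R,t=cam(p); print(n,"cam",-R.T@t,K[0,0])
    for th in ("press","knob_l","knob_l_top","knob_r_top","book","tape","paste","foil","foot_fl"):
        for d in ctrl.boxes_of(p,th)[:4]:
            u,v=d["xy"][0]*640,d["xy"][1]*480; print(th,round(d["conf"],2),round(u),round(v),np.round(ray(p,u,v,0.1),3))
E
```

```text
pics
{'clock': np.float64(0.0), 'joint_pos': array([ 8.4575e+01,  2.0593e+01,  6.3200e-01, -2.1000e-02, -7.0139e+01,
       -1.6506e+01]), 'qvel': array([-0.026,  0.039, -0.062, -0.064, -0.097, -0.012]), 'tau': array([-0.0000e+00, -5.8271e+01,  2.9307e+01,  6.9980e+00,  7.0000e-03,
       -0.0000e+00]), 'tool_pos': array([0.252, 0.626, 0.291]), 'orientation': array([ 1.79899e+02, -9.00000e-03, -2.19380e+01]), 'force': array([ 0.365, -0.726,  0.153]), 'moment': array([-0.014,  0.011,  0.011]), 'gripper_force': np.float64(0.0), 'opening': np.float64(0.088)}
top cam [0.46273167 0.01817855 0.98151627] 482.60328348275937
press 0.59 276 189 [0.639 0.087 0.1  ]
knob_l 0.86 361 215 [ 0.585 -0.07   0.1  ]
knob_l 0.7 234 260 [0.51  0.166 0.1  ]
knob_l 0.3 279 189 [0.638 0.081 0.1  ]
knob_l_top 0.56 235 258 [0.513 0.164 0.1  ]
knob_l_top 0.3 279 188 [0.64 0.08 0.1 ]
knob_r_top 0.97 360 213 [ 0.59  -0.068  0.1  ]
book 0.82 458 198 [ 0.613 -0.25   0.1  ]
book 0.81 229 371 [0.311 0.177 0.1  ]
book 0.79 282 194 [0.629 0.076 0.1  ]
book 0.77 391 337 [ 0.364 -0.114  0.1  ]
tape 0.64 306 310 [0.415 0.037 0.1  ]
paste 0.72 162 204 [0.616 0.298 0.1  ]
foil 0.64 398 136 [ 0.733 -0.144  0.1  ]
foot_fl 0.31 278 186 [0.645 0.082 0.1  ]
scene cam [ 0.94141686 -0.46022495  0.74740004] 466.076544701128
press 0.58 357 202 [0.523 0.156 0.1  ]
knob_l 0.94 311 286 [ 0.598 -0.076  0.1  ]
knob_l 0.72 352 203 [0.517 0.147 0.1  ]
knob_l 0.17 302 314 [ 0.626 -0.13   0.1  ]
knob_l_top 0.61 358 202 [0.526 0.157 0.1  ]
knob_r_top 0.6 308 287 [ 0.597 -0.081  0.1  ]
book 0.94 245 405 [ 0.671 -0.3    0.1  ]
book 0.92 389 274 [0.688 0.037 0.1  ]
book 0.84 204 267 [ 0.422 -0.17   0.1  ]
book 0.67 295 186 [0.39 0.11 0.1 ]
tape 0.8 290 252 [ 0.515 -0.041  0.1  ]
tape 0.31 403 350 [ 0.792 -0.076  0.1  ]
paste 0.65 433 196 [0.634 0.28  0.1  ]
foil 0.92 354 376 [ 0.761 -0.162  0.1  ]
```

View pics/top0.png

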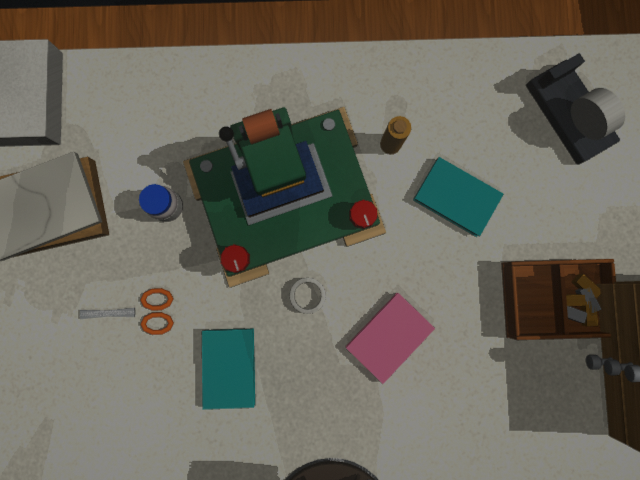

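View pics/scene0.png

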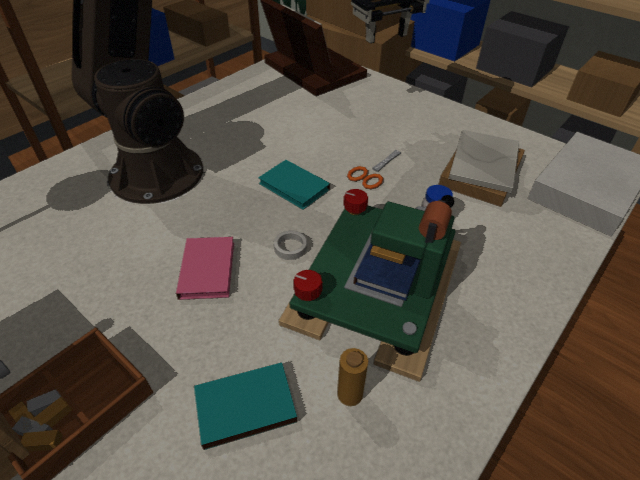

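Run:
```python
from h import *
P=[]
for n in ("top","scene"):
    p=ctrl.snapshot(n); hsv=cv2.cvtColor(p["color"],cv2.COLOR_RGB2HSV)
    m=((hsv[...,0]<8)|(hsv[...,0]>172))&(hsv[...,1]>150)&(hsv[...,2]>60)
    c,l,s,ce=cv2.connectedComponentsWithStats(m.astype(np.uint8))
    for i in range(1,c):
        if s[i,4]>150: print(n,s[i],ce[i].round(1),"brightness",[round(p["color"][l==i][:,0].mean())])
    P.append((p,))
    if n=="top": img=p["color"]
cv2.imwrite("pics/topcrop.png",cv2.resize(img[100:330,140:440],None,fx=2.6,fy=2.6,interpolation=cv2.INTER_CUBIC)[:,:,::-1])
```

```text
top [350 200  27  28 537] [363.3 212.8] brightness [112]
top [221 245  28  27 574] [234.2 257.7] brightness [101]
scene [344 189  24  24 399] [354.4 200. ] brightness [87]
scene [294 270  28  31 601] [306.5 284. ] brightness [96]
```

View pics/topcrop.png

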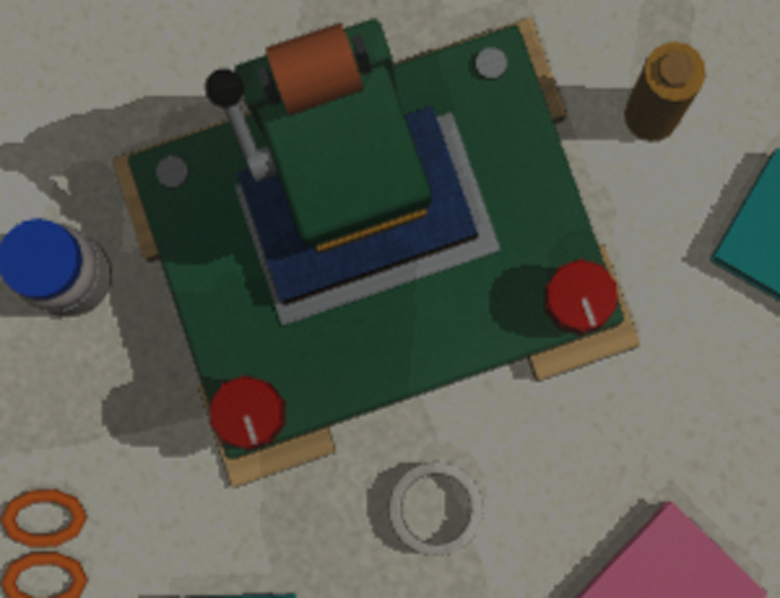

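The top view shows the press yawed about -20°, with red knobs at (234,258) left and (363,213) right. The jar is at (157,200), the foil at (397,135) and the tape at (306,295). There are four book-shaped things: teal (458,198), teal (229,371), pink (391,337) and dark blue (282,194). The dark blue one on the bed under the head fits the description, and the crop confirms it. I won't touch it.

```bash
cat >> h.py <<'E'
from scipy.optimize import least_squares
def redboxes(p):
    hsv=cv2.cvtColor(p["color"],cv2.COLOR_RGB2HSV)
    m=((hsv[...,0]<8)|(hsv[...,0]>172))&(hsv[...,1]>150)&(hsv[...,2]>60)
    c,l,s,ce=cv2.connectedComponentsWithStats(m.astype(np.uint8))
    return [np.array([a[0],a[1],a[0]+a[2],a[1]+a[3]])-.5 for a in s[1:] if a[4]>150]
def cyl(x,r=.025,h=.03):
    a=np.linspace(0,2*np.pi,60); c=np.c_[r*np.cos(a),r*np.sin(a),0*a]
    return np.r_[c,c-[0,0,h]]+x
def knobs(T,S):
    bt=sorted(redboxes(T),key=lambda b:b[0]); bs=sorted(redboxes(S),key=lambda b:b[1])
    out=[]
    for b1,b2,g in zip(bt,bs,([.51,.16,.1],[.59,-.07,.1])):
        def res(x):
            r=[]
            for p,b in((T,b1),(S,b2)):
                q=proj(p,cyl(x)); r.append(np.r_[q.min(0),q.max(0)]-b)
            return np.concatenate(r)
        s=least_squares(res,g,x_scale=.01); out.append(s.x); print("knob",s.x.round(4),"res",s.fun.round(1))
    return out
E
python3 - <<'E'
from h import *
T=ctrl.snapshot("top");S=ctrl.snapshot("scene")
l,r=knobs(T,S); d=l-r; print("dist",np.linalg.norm(d),"yaw",np.degrees(np.arctan2(-d[0],d[1])))
o=ctrl.get_obs();print(o["tool_pos"],o["orientation"],o["clock"])
E
```

```text
knob [0.5128 0.1656 0.1072] res [-0.9 -0.4  0.9  0.6 -0.1 -0.9  0.2  1.1]
knob [ 0.5889 -0.0733  0.1077] res [-0.7 -0.3  0.8  0.6 -0.  -0.7  0.3  0.8]
dist 0.2507694039013957 yaw 17.675876377617197
[0.25213324 0.62613087 0.29219403] [-1.79996077e+02  1.93711244e-03 -2.19342238e+01] 1.2
```

send_rows([
  [[0.039,0.031,0],0],
  [[0.078,0.062,0],0],
  [[0.117,0.093,0],0],
  [[0.156,0.124,0],0],
  [[0.195,0.155,0],0],
], gripper=0)

```text
clock: 1.62
tool_pos: [0.351, 0.4512, 0.2922]
orientation: [-180.0, -0.0, -21.9]
force: [0.8, 0.9, 1.5]
opening: 0.0595
gripper_force: 0.0
```

send_rows([
  [[0.039,0.031,0],0],
  [[0.078,0.062,0],0],
  [[0.117,0.093,0],0],
  [[0.156,0.124,0],0],
  [[0.195,0.155,0],0],
])

```text
clock: 2.03
tool_pos: [0.4495, 0.2778, 0.2926]
orientation: [-179.9, -0.0, -21.9]
force: [1.7, 0.8, 0.7]
opening: 0.0265
gripper_force: 0.0
```

send_rows([
  [[0.039,0.031,0],0],
  [[0.078,0.062,0.02],0],
  [[0.117,0.093,0.05],0],
  [[0.127,0.102,0.08],0],
  [[0.127,0.102,0.11],0],
])

```text
clock: 2.45
tool_pos: [0.5137, 0.1629, 0.2033]
orientation: [-180.0, -0.0, -22.1]
force: [-0.2, 0.7, 0.5]
opening: 0.0005
gripper_force: 0.0
```

send_rows([
  [[0,0,0.01],0],
  [[0,0,0.02],0],
  [[0,0,0.03],0],
  [[0,0,0.033],0],
  [[0,0,0.033],0],
])

```text
clock: 2.87
tool_pos: [0.5127, 0.1667, 0.178]
orientation: [-180.0, -0.0, -21.9]
force: [0.1, -0.5, -0.3]
opening: 0.0007
gripper_force: 0.0
```

send_rows([
  [[0,0,0.002],0],
  [[0,0,0.004],0],
  [[0,0,0.005],0],
  [[0,0,0.005],0],
  [[0,0,0.005],0],
])

```text
clock: 3.28
tool_pos: [0.5127, 0.166, 0.174]
orientation: [-180.0, -0.0, -21.9]
force: [-0.0, 0.1, 0.9]
opening: 0.0005
gripper_force: 0.0
```

Now 1 mm steps.

send_rows([
  [[0,0,0.001],0],
  [[0,0,0.00125],0],
  [[0,0,0.00125],0],
  [[0,0,0.00125],0],
  [[0,0,0.00125],0],
])

```text
clock: 3.7
tool_pos: [0.5127, 0.166, 0.1732]
orientation: [-180.0, -0.0, -21.9]
force: [-2.3, 1.4, 5.1]
opening: 0.0007
gripper_force: 2.5
```

send_rows([
  [[0,0,0.001],0],
  [[0,0,0.00125],0],
  [[0,0,0.00125],0],
  [[0,0,0.00125],0],
  [[0,0,0.00125],0],
])

```text
clock: 4.12
tool_pos: [0.5125, 0.1661, 0.1725]
orientation: [-180.0, -0.0, -21.9]
force: [-5.3, 2.8, 8.4]
opening: -0.0
gripper_force: 4.4
```

send_rows([
  [[0,0,0.0006],0],
  [[0,0,0.0006],0],
  [[0,0,0.0006],0],
  [[0,0,0.0006],0],
  [[0,0,0.0006],0],
])

```text
clock: 4.53
tool_pos: [0.5124, 0.1661, 0.172]
orientation: [-180.0, 0.0, -21.9]
force: [-7.5, 2.2, 9.8]
opening: 0.0004
gripper_force: 5.0
```

send_rows([
  [[0,0,0.001],0],
  [[0,0,0.00125],0],
  [[0,0,0.00125],0],
  [[0,0,0.00125],0],
  [[0,0,0.00125],0],
])

```text
clock: 4.95
tool_pos: [0.5122, 0.1662, 0.1711]
orientation: [-180.0, 0.0, -21.9]
force: [-8.1, 3.7, 11.6]
opening: 0.0002
gripper_force: 5.8
```

send_rows([
  [[0,0,0.001],0],
  [[0,0,0.00125],0],
  [[0,0,0.00125],0],
  [[0,0,0.00125],0],
  [[0,0,0.00125],0],
])

```text
clock: 5.37
tool_pos: [0.5122, 0.1662, 0.1701]
orientation: [-180.0, 0.0, -21.9]
force: [-7.2, 1.6, 11.5]
opening: 0.0005
gripper_force: 5.8
```

send_rows([
  [[0,0,0.001],0],
  [[0,0,0.002],0],
  [[0,0,0.0025],0],
  [[0,0,0.0025],0],
  [[0,0,0.0025],0],
])

```text
clock: 5.78
tool_pos: [0.512, 0.1662, 0.1681]
orientation: [-180.0, 0.0, -21.9]
force: [-9.3, 2.2, 12.4]
opening: 0.0003
gripper_force: 6.2
```

send_rows([
  [[0,0,0.001],0],
  [[0,0,0.00125],0],
  [[0,0,0.00125],0],
  [[0,0,0.00125],0],
  [[0,0,0.00125],0],
])

```text
clock: 6.2
tool_pos: [0.5121, 0.1662, 0.1672]
orientation: [-180.0, 0.0, -21.9]
force: [-10.0, 3.3, 13.6]
opening: 0.0006
gripper_force: 6.7
```

send_rows([
  [[0,0,0.001],0],
  [[0,0,0.00125],0],
  [[0,0,0.00125],0],
  [[0,0,0.00125],0],
  [[0,0,0.00125],0],
])

```text
clock: 6.62
tool_pos: [0.512, 0.1663, 0.1668]
orientation: [-180.0, 0.0, -21.9]
force: [-11.7, 3.2, 19.1]
opening: 0.0006
gripper_force: 9.4
```

send_rows([
  [[0,0,0.001],0],
  [[0,0,0.00125],0],
  [[0,0,0.00125],0],
  [[0,0,0.00125],0],
  [[0,0,0.00125],0],
])

```text
clock: 7.03
tool_pos: [0.512, 0.1663, 0.1664]
orientation: [-180.0, 0.0, -21.9]
force: [-14.7, 3.5, 24.9]
opening: 0.0002
gripper_force: 12.2
```

send_rows([
  [[0,0,-0.02],0],
  [[0,0,-0.035],0],
  [[0.02,0.024,-0.035],0],
  [[0.05,0.06,-0.035],0],
  [[0.08,0.097,-0.035],0],
])

```text
clock: 7.45
tool_pos: [0.5435, 0.0697, 0.1927]
orientation: [-180.0, -0.0, -21.8]
force: [1.2, 0.7, -0.2]
opening: 0.0002
gripper_force: 0.0
```

send_rows([
  [[0.03,0.036,0],0],
  [[0.06,0.072,0],0],
  [[0.09,0.108,0],0],
  [[0.12,0.1445,0.01],0],
  [[0.12,0.1445,0.02],0],
])

```text
clock: 7.87
tool_pos: [0.5904, -0.0783, 0.176]
orientation: [180.0, -0.1, -22.2]
force: [1.0, 1.4, 0.4]
opening: 0.0005
gripper_force: 0.0
```

send_rows([
  [[0,0,0],0],
  [[0,0,0],0],
  [[0,0,0],0],
  [[0,0,0],0],
  [[0,0,0],0],
])

```text
clock: 8.28
tool_pos: [0.5889, -0.0719, 0.1767]
orientation: [-180.0, -0.0, -21.8]
force: [-0.7, -0.5, 0.2]
opening: 0.0003
gripper_force: 0.0
```

send_rows([
  [[0,0,0.002],0],
  [[0,0,0.0035],0],
  [[0,0,0.0035],0],
  [[0,0,0.0035],0],
  [[0,0,0.0035],0],
])

```text
clock: 8.7
tool_pos: [0.5891, -0.0724, 0.1744]
orientation: [-180.0, -0.0, -21.9]
force: [-3.0, 3.2, 7.7]
opening: 0.0006
gripper_force: 3.5
```

send_rows([
  [[0,0,0.001],0],
  [[0,0,0.00125],0],
  [[0,0,0.00125],0],
  [[0,0,0.00125],0],
  [[0,0,0.00125],0],
])

```text
clock: 9.12
tool_pos: [0.5891, -0.0724, 0.1741]
orientation: [-180.0, -0.1, -21.9]
force: [-4.5, 3.5, 11.8]
opening: 0.0008
gripper_force: 6.0
```

send_rows([
  [[0,0,0.0006],0],
  [[0,0,0.0006],0],
  [[0,0,0.0006],0],
  [[0,0,0.0006],0],
  [[0,0,0.0006],0],
])

```text
clock: 9.53
tool_pos: [0.5891, -0.0725, 0.1739]
orientation: [-180.0, -0.1, -21.9]
force: [-5.5, 2.9, 13.7]
opening: 0.0005
gripper_force: 7.2
```

send_rows([
  [[0,0,-0.02],0],
  [[0,0,-0.045],0],
  [[-0.03,-0.036,-0.045],0],
  [[-0.06,-0.072,-0.045],0],
  [[-0.09,-0.109,-0.045],0],
], gripper=1)

```text
clock: 9.95
tool_pos: [0.5542, 0.0356, 0.2083]
orientation: [-180.0, -0.0, -22.0]
force: [0.2, 1.0, -0.8]
opening: 0.0281
gripper_force: 0.0
```

send_rows([
  [[-0.03,-0.036,0],-0.078],
  [[-0.06,-0.072,0],-0.156],
  [[-0.09,-0.109,0],-0.234],
  [[-0.11,-0.1325,0],-0.312],
  [[-0.11,-0.1325,0],-0.39],
])

```text
clock: 10.37
tool_pos: [0.5116, 0.1699, 0.2083]
orientation: [-180.0, -0.1, 13.8]
force: [0.2, -0.4, 0.0]
opening: 0.0615
gripper_force: 0.0
```

send_rows([
  [[0,0,0],-0.078],
  [[0,0,0],-0.156],
  [[0,0,0],-0.234],
  [[0,0,0],-0.312],
  [[0,0,0],-0.39],
])

```text
clock: 10.78
tool_pos: [0.5124, 0.1662, 0.208]
orientation: [-180.0, -0.0, 48.7]
force: [0.8, 0.1, -0.3]
opening: 0.0869
gripper_force: 0.0
```

Run:
```python
from h import *
o=ctrl.get_obs();print(o["tool_pos"],o["orientation"],o["joint_pos"],o["opening"])
T=ctrl.snapshot("top");cv2.imwrite("pics/top1.png",T["color"][:,:,::-1])
S=ctrl.snapshot("scene");print(redboxes(T),redboxes(S))
cv2.imwrite("pics/scene1.png",cv2.resize(S["color"][100:350,230:480],None,fx=2.4,fy=2.4)[:,:,::-1])
```

```text
[0.51241498 0.16624463 0.20796151] [-1.79994119e+02 -2.92757565e-03  4.86531705e+01] [ 3.88279098e+01  1.19349817e+01 -2.32253350e+01 -7.69973267e-03
 -5.48378025e+01  9.98296949e+01] 0.08694600301807973
[array([349.5, 199.5, 376.5, 227.5])] [array([343.5, 188.5, 365.5, 213.5]), array([293.5, 269.5, 321.5, 300.5])]
```

View pics/scene1.png

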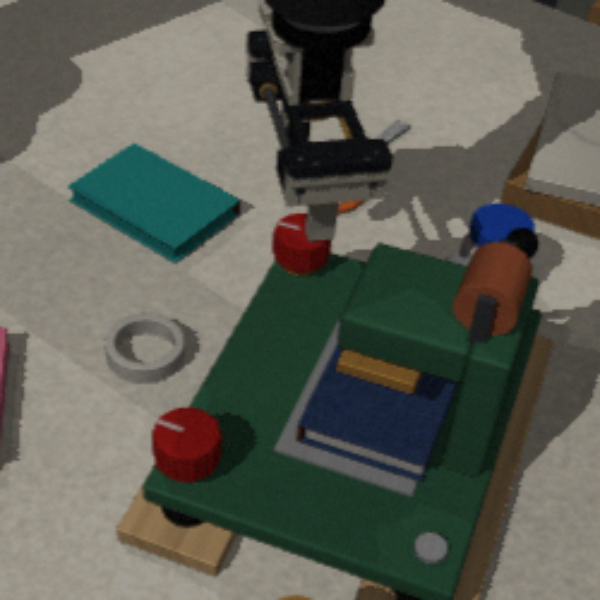

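The scene crop shows the gripper over the left knob, about (300,240) in the crop, with the press and neighbours unmoved. The left corner gave about 7 mm and the right about 0.8 mm, so the left foot hangs.

send_rows([
  [[0,0,0.03],0],
  [[0,0,0.06],0],
  [[0,0,0.08],0],
  [[0,0,0.085],0],
  [[0,0,0.085],0],
])

```text
clock: 11.3
tool_pos: [0.5121, 0.1656, 0.139]
orientation: [-180.0, 0.1, 48.1]
force: [-0.1, -0.1, 0.7]
opening: 0.0881
gripper_force: 0.0
```

send_rows([
  [[0,0,0],0],
  [[0,0,0],0],
  [[0,0,0],0],
  [[0,0,0],0],
  [[0,0,0],0],
], gripper=0.4)

```text
clock: 11.72
tool_pos: [0.5129, 0.166, 0.1407]
orientation: [180.0, -0.1, 48.3]
force: [-0.4, -0.4, -0.4]
opening: 0.0599
gripper_force: 0.0
```

send_rows([
  [[0,0,0],0],
  [[0,0,0],0],
  [[0,0,0],0],
  [[0,0,0],0],
  [[0,0,0],0],
])

```text
clock: 12.13
tool_pos: [0.513, 0.1657, 0.1402]
orientation: [180.0, -0.0, 48.3]
force: [3.5, -3.5, -0.3]
opening: 0.0499
gripper_force: 30.0
```

send_rows([
  [[0,0,0],0.078],
  [[0,0,0],0.156],
  [[0,0,0],0.234],
  [[0,0,0],0.312],
  [[0,0,0],0.39],
])

```text
clock: 12.55
tool_pos: [0.5132, 0.1655, 0.1402]
orientation: [180.0, -0.0, 12.8]
force: [6.2, -5.8, -0.8]
opening: 0.0494
gripper_force: 30.0
```

send_rows([
  [[0,0,0],0.078],
  [[0,0,0],0.156],
  [[0,0,0],0.234],
  [[0,0,0],0.312],
  [[0,0,0],0.39],
])

```text
clock: 12.97
tool_pos: [0.5133, 0.1652, 0.1402]
orientation: [180.0, -0.1, -22.3]
force: [6.2, -7.2, -0.2]
opening: 0.0499
gripper_force: 30.0
```

send_rows([
  [[0,0,0],0.078],
  [[0,0,0],0.156],
  [[0,0,0],0.234],
  [[0,0,0],0.312],
  [[0,0,0],0.39],
])

```text
clock: 13.38
tool_pos: [0.5131, 0.1649, 0.1402]
orientation: [180.0, -0.1, -57.4]
force: [4.8, -8.6, 1.0]
opening: 0.0496
gripper_force: 30.0
```

send_rows([
  [[0,0,0],0.078],
  [[0,0,0],0.156],
  [[0,0,0],0.234],
  [[0,0,0],0.312],
  [[0,0,0],0.39],
])

```text
clock: 13.8
tool_pos: [0.5128, 0.1647, 0.1402]
orientation: [180.0, -0.1, -92.5]
force: [2.5, -9.1, 3.8]
opening: 0.0494
gripper_force: 30.0
```

send_rows([
  [[0,0,0],0.078],
  [[0,0,0],0.156],
  [[0,0,0],0.234],
  [[0,0,0],0.312],
  [[0,0,0],0.39],
])

```text
clock: 14.22
tool_pos: [0.5125, 0.1647, 0.1404]
orientation: [-180.0, -0.1, -127.6]
force: [-0.3, -7.6, 6.5]
opening: 0.0498
gripper_force: 30.0
```

send_rows([
  [[0,0,0],0.078],
  [[0,0,0],0.156],
  [[0,0,0],0.234],
  [[0,0,0],0.312],
  [[0,0,0],0.39],
])

```text
clock: 14.63
tool_pos: [0.5124, 0.1649, 0.141]
orientation: [-179.9, -0.1, -162.6]
force: [-3.1, -5.3, 14.0]
opening: 0.0492
gripper_force: 30.0
```

send_rows([
  [[0,0,0],0],
  [[0,0,0],0],
  [[0,0,0],0],
  [[0,0,0],0],
  [[0,0,0],0],
], gripper=1)

```text
clock: 15.05
tool_pos: [0.5126, 0.1661, 0.1398]
orientation: [180.0, -0.0, -162.3]
force: [0.9, 0.4, -0.5]
opening: 0.0775
gripper_force: 0.0
```

send_rows([
  [[0,0,0],0],
  [[0,0,0],0],
  [[0,0,-0.025],0],
  [[0,0,-0.05],0],
  [[0,0,-0.085],0],
])

```text
clock: 15.47
tool_pos: [0.5118, 0.1654, 0.2071]
orientation: [-179.9, -0.2, -162.3]
force: [0.9, 1.3, -1.0]
opening: 0.088
gripper_force: 0.0
```

Run:
```python
from h import *
o=ctrl.get_obs();print(o["tool_pos"],o["orientation"],o["joint_pos"],o["opening"],o["force"])
T=ctrl.snapshot("top")
S=ctrl.snapshot("scene");print(redboxes(T),redboxes(S))
```

```text
[0.51178459 0.16538778 0.20713058] [-179.94797655   -0.20563612 -162.33290652] [ 3.87848812e+01  1.20079985e+01 -2.32445509e+01 -3.12166706e-02
 -5.49580239e+01 -1.11099724e+02] 0.08798655355075408 [ 0.88709664  1.2811221  -1.00046761]
[array([349.5, 198.5, 377.5, 227.5])] [array([343.5, 188.5, 367.5, 212.5]), array([293.5, 269.5, 321.5, 300.5])]
```

send_rows([
  [[0,0,0],0],
  [[0,0,0],0],
  [[0,0,0],0],
  [[0,0,0],0],
  [[0,0,0],0],
], gripper=0)

```text
clock: 15.98
tool_pos: [0.5124, 0.1657, 0.2072]
orientation: [-180.0, -0.1, -162.3]
force: [-0.5, -0.5, -0.2]
opening: 0.0597
gripper_force: 0.0
```

send_rows([
  [[0,0,0],0],
  [[0,0,0],0],
  [[0,0,0],0],
  [[0,0,0],0],
  [[0,0,0.01],0],
])

```text
clock: 16.4
tool_pos: [0.5134, 0.1663, 0.2011]
orientation: [180.0, 0.1, -162.3]
force: [0.3, -0.3, 0.2]
opening: 0.0265
gripper_force: 0.0
```

send_rows([
  [[0,0,0.015],0],
  [[0,0,0.025],0],
  [[0,0,0.0275],0],
  [[0,0,0.0275],0],
  [[0,0,0.0275],0],
])

```text
clock: 16.82
tool_pos: [0.5128, 0.1659, 0.178]
orientation: [-180.0, -0.0, -162.3]
force: [0.4, 0.2, -0.2]
opening: 0.0008
gripper_force: 0.0
```

send_rows([
  [[0,0,0.001],0],
  [[0,0,0.0025],0],
  [[0,0,0.0025],0],
  [[0,0,0.0025],0],
  [[0,0,0.0025],0],
])

```text
clock: 17.23
tool_pos: [0.5127, 0.1659, 0.1762]
orientation: [180.0, 0.0, -162.3]
force: [-0.3, 0.3, -0.5]
opening: 0.0007
gripper_force: 0.0
```

send_rows([
  [[0,0,0.001],0],
  [[0,0,0.00125],0],
  [[0,0,0.00125],0],
  [[0,0,0.00125],0],
  [[0,0,0.00125],0],
])

```text
clock: 17.65
tool_pos: [0.5128, 0.1659, 0.1751]
orientation: [180.0, 0.0, -162.3]
force: [-0.4, 0.5, 1.4]
opening: 0.0003
gripper_force: 0.8
```

send_rows([
  [[0,0,0.0006],0],
  [[0,0,0.0006],0],
  [[0,0,0.0006],0],
  [[0,0,0.0006],0],
  [[0,0,0.0006],0],
])

```text
clock: 18.07
tool_pos: [0.5128, 0.166, 0.1749]
orientation: [180.0, 0.0, -162.3]
force: [-1.3, 0.6, 5.2]
opening: 0.0005
gripper_force: 2.5
```

send_rows([
  [[0,0,0.001],0],
  [[0,0,0.001],0],
  [[0,0,0.001],0],
  [[0,0,0.001],0],
  [[0,0,0.001],0],
])

```text
clock: 18.48
tool_pos: [0.5127, 0.166, 0.1746]
orientation: [180.0, 0.0, -162.3]
force: [-4.0, 1.1, 10.1]
opening: 0.0003
gripper_force: 5.1
```

send_rows([
  [[0,0,0.001],0],
  [[0,0,0.001],0],
  [[0,0,0.001],0],
  [[0,0,0.001],0],
  [[0,0,0.001],0],
])

```text
clock: 18.9
tool_pos: [0.5127, 0.166, 0.1744]
orientation: [180.0, 0.1, -162.3]
force: [-7.5, 0.6, 14.7]
opening: 0.0006
gripper_force: 7.5
```

send_rows([
  [[0,0,0.001],0],
  [[0,0,0.001],0],
  [[0,0,0.001],0],
  [[0,0,0.001],0],
  [[0,0,0.001],0],
])

```text
clock: 19.32
tool_pos: [0.5127, 0.1661, 0.1741]
orientation: [180.0, 0.1, -162.3]
force: [-9.5, 0.9, 19.9]
opening: 0.0004
gripper_force: 10.0
```

send_rows([
  [[0,0,0.001],0],
  [[0,0,0.001],0],
  [[0,0,0.001],0],
  [[0,0,0.001],0],
  [[0,0,0.001],0],
])

```text
clock: 19.73
tool_pos: [0.5128, 0.1661, 0.1739]
orientation: [180.0, 0.1, -162.3]
force: [-10.2, 0.0, 25.3]
opening: 0.0001
gripper_force: 12.4
```

send_rows([
  [[0,0,-0.02],0],
  [[0,-0.02,-0.025],0],
  [[0,-0.06,-0.025],0],
  [[0,-0.11,-0.025],0],
  [[0,-0.16,-0.025],0],
])

```text
clock: 20.15
tool_pos: [0.5517, 0.0432, 0.1915]
orientation: [180.0, 0.0, -162.2]
force: [1.6, 0.4, -0.9]
opening: 0.0005
gripper_force: 0.0
```

send_rows([
  [[0,-0.05,0],0],
  [[0,-0.1,0],0],
  [[0,-0.14,0],0],
  [[0,-0.153,0.01],0],
  [[0,-0.153,0.016],0],
])

```text
clock: 20.57
tool_pos: [0.5889, -0.0753, 0.1775]
orientation: [180.0, -0.0, -162.5]
force: [-0.2, 0.4, -0.1]
opening: 0.0004
gripper_force: 0.0
```

send_rows([
  [[0,0,0],0],
  [[0,0,0],0],
  [[0,0,0],0],
  [[0,0,0],0],
  [[0,0,0],0],
])

```text
clock: 20.98
tool_pos: [0.5888, -0.0717, 0.179]
orientation: [-180.0, 0.0, -162.2]
force: [-0.6, 0.1, 0.2]
opening: 0.0004
gripper_force: 0.0
```

send_rows([
  [[0,0,0.002],0],
  [[0,0,0.004],0],
  [[0,0,0.005],0],
  [[0,0,0.005],0],
  [[0,0,0.005],0],
])

```text
clock: 21.4
tool_pos: [0.5888, -0.0724, 0.175]
orientation: [180.0, 0.0, -162.3]
force: [-1.6, 2.0, 5.0]
opening: 0.0002
gripper_force: 2.4
```

send_rows([
  [[0,0,0.001],0],
  [[0,0,0.001],0],
  [[0,0,0.001],0],
  [[0,0,0.001],0],
  [[0,0,0.001],0],
])

```text
clock: 21.82
tool_pos: [0.5888, -0.0725, 0.1748]
orientation: [-180.0, 0.0, -162.3]
force: [-3.4, 2.6, 9.0]
opening: 0.0008
gripper_force: 4.6
```

send_rows([
  [[0,0,0.001],0],
  [[0,0,0.001],0],
  [[0,0,0.001],0],
  [[0,0,0.001],0],
  [[0,0,0.001],0],
])

```text
clock: 22.23
tool_pos: [0.5888, -0.0725, 0.1745]
orientation: [-180.0, 0.1, -162.3]
force: [-5.3, 2.7, 12.8]
opening: 0.0001
gripper_force: 6.6
```

send_rows([
  [[0,0,0.001],0],
  [[0,0,0.001],0],
  [[0,0,0.001],0],
  [[0,0,0.001],0],
  [[0,0,0.001],0],
])

```text
clock: 22.65
tool_pos: [0.5888, -0.0726, 0.1743]
orientation: [-180.0, 0.1, -162.3]
force: [-7.4, 3.6, 17.6]
opening: 0.0002
gripper_force: 8.7
```

send_rows([
  [[0,0,0.001],0],
  [[0,0,0.001],0],
  [[0,0,0.001],0],
  [[0,0,0.001],0],
  [[0,0,0.001],0],
])

```text
clock: 23.07
tool_pos: [0.5888, -0.0726, 0.174]
orientation: [-180.0, 0.1, -162.3]
force: [-8.2, 3.4, 21.2]
opening: 0.0004
gripper_force: 10.8
```

send_rows([
  [[0,0,0.001],0],
  [[0,0,0.001],0],
  [[0,0,0.001],0],
  [[0,0,0.001],0],
  [[0,0,0.001],0],
])

```text
clock: 23.48
tool_pos: [0.5889, -0.0727, 0.1738]
orientation: [-179.9, 0.1, -162.3]
force: [-10.8, 2.7, 25.2]
opening: 0.0005
gripper_force: 12.8
```

send_rows([
  [[0,0,-0.03],0],
  [[0,0,-0.07],0],
  [[0,0,-0.11],0],
  [[0,0,-0.14],0],
  [[0,0,-0.14],0],
])

```text
clock: 23.9
tool_pos: [0.5908, -0.0728, 0.2884]
orientation: [-179.8, 0.5, -162.3]
force: [1.6, 0.0, 0.8]
opening: 0.0005
gripper_force: 0.0
```

Run:
```python
from h import *
T=ctrl.snapshot("top");S=ctrl.snapshot("scene");print(redboxes(T),redboxes(S))
o=ctrl.get_obs();print(o["tool_pos"],o["force"])
cv2.imwrite("pics/scene2.png",cv2.resize(S["color"][100:400,200:520],None,fx=2,fy=2)[:,:,::-1])
```

```text
[] [array([343.5, 188.5, 367.5, 212.5]), array([293.5, 269.5, 321.5, 300.5])]
[ 0.58892248 -0.07258974  0.28348608] [-0.41528664  0.30634525 -0.9100703 ]
```

View pics/scene2.png

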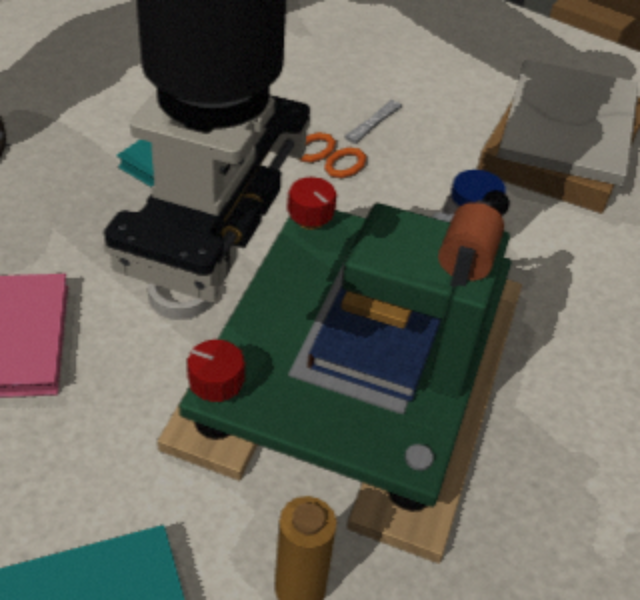

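The left knob's mark at (320,197) in the crop has turned about 210°. The press, book, jar, tape and foil are in place, and the gripper is clear.

```bash
python3 -c "
from plant import ctrl
print(ctrl.close_job())"
```

```text
the job is handed in; nothing more can be done
None
```

The front-left foot was the one hanging; I turned its knob about 210° clockwise (roughly 9.4 mm), both front corners then held firm with no rocking when pushed to 25 N, nothing else was moved, and the job is handed in (no verdict was returned).

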